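# Open the blue-capped parts canister

### The job

Unscrew the blue winged cap from its canister (counter-clockwise seen from above, about two full turns until the thread lets go; do not pull it off by force), lift it clear and set it down gently, right way up, in the middle of the empty grey tray. Leave the yellow cap screwed on.

Things in the scene. Friction and masses are not known exactly. Their poses are not given: they have to be found in the camera images.
- blue_cap: Blue plastic screw cap on the blue-banded canister. Round body 46 mm across up to 24 mm height, above it a round grip 36 across up to 52; at the foot two upright wings opposite each other, 14 thick, from 3 to 30 mm height, 120 from tip to tip. Origin on the axis at the body's lower rim, z up, x along the wings. Loosely threaded (1 to 2 mm of play): turns easily, gripped, or pushed round by a wing. 80 to 170 g.
- yellow_cap: Yellow plastic screw cap on the yellow-banded canister. Round body 46 mm across up to 24 mm height, above it a round grip 36 across up to 52; at the foot two upright wings opposite each other, 14 thick, from 3 to 30 mm height, 120 from tip to tip. Origin on the axis at the body's lower rim, z up, x along the wings. A bystander: leave it.
- blue_canister: Blue-banded aluminium canister, bolted down; body 68 mm across, 70 high, its threaded neck 36 across up to 117 mm. Origin on its axis at the table, z up; the cap's origin starts 75 mm above. Thread: 6 mm rise per counter-clockwise turn; lets go after about 2 turns (cap 12 mm up); turning further is harmless, the cap rests loosely on the neck. Lift 30 mm more to clear.
- tray: Empty open grey plastic tray, 220 x 220 mm outside, 28 mm high, walls and floor 4 mm thick; it does not move. Origin at the centre of its underside, z up, x and y along its sides.
There are look-alikes about, which are no part of the job. Of the things that look like the blue_cap, the middle-sized one is meant.

How it is judged (in metres and radians):
At the end, for the whole second after the job is handed in: The blue cap stands at rest in the grey tray, right way up, upright within 10 degrees, lower rim on the tray's floor, its axis within 40 mm of the tray's centre along each side; the yellow cap has moved less than 12 mm (x of blue_cap in the frame of tray between -0.04 and 0.04 m and y of blue_cap in the frame of tray between -0.04 and 0.04 m and z of blue_cap in the frame of tray below 0.012 m and angle between blue_cap's own z axis and vertical below 0.17 rad and linear speed of blue_cap below 0.02 m/s and distance of yellow_cap from where it was at the start of the episode below 0.012 m); the robot touches nothing.
It fails at once if the blue cap is pulled or wrenched against its canister with more than 90 N (contact force between blue_cap and blue_canister above 90 N).
It fails at once if the blue cap is let fall into the tray from more than about 2 cm (horizontal distance between blue_cap and tray below 0.15 m and linear speed of blue_cap above 0.65 m/s and contact force between blue_cap and the fingers below 0.1 N).
It fails at once if the yellow cap is moved by more than 12 mm (distance of yellow_cap from where it was at the start of the episode above 0.012 m).
It also fails if it takes over 72 s, if anything falls off the work surface, if the arm or the gripper's body presses on something with over 40 N, if the wrist force passes 120 N, or if a joint passes its speed limit or range.

### The arm

A 6-joint arm with a two-finger parallel gripper is mounted at the origin on the work surface. World frame = base frame: x ahead of the robot, y to its left, z up, the work surface at z = 0. Lengths are in mm, angles in degrees, forces in N, time in s.
With the tool pointing down it reaches from about 350 to 850 mm from the base axis. Payload 8.1 kg.
Tool frame: the origin (TCP) lies midway between the tips of the shut fingers; the grasp point (between the pads) lies grip_depth behind it (grip_depth is the distance from the TCP to the grasp point, in mm); z points along the fingers, y is the line along which they close (so a half turn about z gives the same grasp; the last joint's range is limited). The gripper opens to 85 mm and grips with 20 to 120 N. Pads are 22 mm wide; open, the fingers measure 114 mm over their backs; the gripper's body (76 mm by 85 mm) begins 54 mm behind the grasp point. The pads swing forward as they close: fully open they stand 13 mm farther back than shut.
Start: joints at [62.028, 7.471, 85.268, -0, 87.261, -4.893], TCP at [235.177, 551.994, 231.292] pointing down, gripper open.
Joint ranges: [-169.43, 169.43], [-51.17, 129.36], [1.28, 143.12], [-76.62, 256.62], [0, 156.53], [-152.29, 152.29]. Speed limits (degrees/s): [136.94, 136.94, 159.86, 180, 180, 180].

### API

Orientations are given as [roll, pitch, yaw] about the fixed x, y, z axes, in that order (R = Rz(yaw) Ry(pitch) Rx(roll)).
In Python, from bench import sense, snapshot, hand_in, grip_depth gives the robot as it stands. The module is installed in compiled form; this text tells all that it offers.
- The arm moves only by the tool apply_moves, never from a script. Its argument "series" is text: rows parted by semicolons, each of 5 numbers parted by spaces: the shift along the tool's x, y, z each as a share of 0.3 m, from -1 to 1, then the turn about the tool's z as a share of 2 rad, from -1 to 1, then the gripper's target within -1 to 1 (shut at 1, half-way at 0, fully open at -1). In form: tx ty tz twist gripper; .... A call has 1 to 5 rows; each row shifts and turns the commanded pose from where the row before left it, along the tool's axes as they then stand; what a row does not reach is not made up. A row lasts 1/12 s, in which the tool goes at most 41.7 mm and 7.16 degrees, less where a joint would pass 70% of its speed; a pose out of reach is approached as far as the arm can. A call with a number of a shift or a turn outside -1 to 1 is refused whole. A call with a gripper value outside its range is refused whole. The fingers move at their own pace and stop on an object; "squeeze" is the grip in N (left out, the last holds). Time passes only in rows, so rows that do not move let the fingers close. It gives the time, the measured TCP pose, the force, the opening and the grip force at its end, in the units of the state.
- sense(): the state, without advancing time (a new reading comes with each control period).
- snapshot(name): name is "scene" or "side" or "wrist"; returns a dict with "frame" (420x560x3 uint8, blue, green, red), "depth" (420x560 float32, mm along the optical axis (not along the pixel's ray), 0 where there is no reading), "intrinsics" (3x3 intrinsics, pixels), "extrinsics" (4x4, takes a point from camera to world coordinates); the wrist camera has in their place "tool_from_camera" (4x4, takes a point from camera to tool coordinates, whose origin is the TCP and whose axes are the flange's). Camera axes: x right, y down, z forward; pixel columns grow to the right and rows downward; lengths in mm; the calibration is good to about 2 mm. A picture is of the moment at which its call begins: read the wrist's pose just before it.
- hand_in(): hands the job in; it is judged then, once.
The state is a dict: "time": time; "joint_pos": joint angles; "qd": joint speeds; "joint_efforts": joint torques, N m; "tool_pos": TCP position; "tcp_rot": TCP orientation; "ft_force": force on the tool from outside, world axes, zero at the start; "wrist_torque": the same for the moment, N m; "finger_gap": finger opening in mm; "grip_force": force on a finger pad.
Only numpy, scipy, OpenCV 4.12 (cv2) and the standard library are available. Lean on these libraries where they do the work, as an engineer would, in place of code of your own. Each camera call takes 0.05 s, during which the arm holds its last target. There are 200 camera calls.

## Working session

There is one attempt and no reset: what is moved stays moved. The work goes in short steps, Python scripts to look and compute and a tool call to move; the robot and the scene stay as the last step left them, time stands still between calls to the robot, and variables do not carry over. Pictures are saved under pics/ and viewed, at most 10 in all, crops included, and the job is handed in when it is done.

Besides the shell and the picture viewer there is one more tool, called after "Request:" as name(argument=value, ...) on one line, values as JSON. apply_moves: Moves the arm, as the interface text tells. Its arguments: {"type":"object","properties":{"series":{"type":"string"},"squeeze":{"type":"number"}},"required":["series"]}

```bash
mkdir -p pics; python3 - <<'E'
from bench import *
import cv2, numpy as np
print(sense(), grip_depth)
a=snapshot("scene");b=snapshot("side")
for n,s in(("scene",a),("side",b)):
    print(n,s["intrinsics"].tolist(),s["extrinsics"].round(3).tolist())
    np.savez(n+".npz",**s); cv2.imwrite(f"pics/{n}0.png",s["frame"])
E
```

```text
{'time': 0.0, 'joint_pos': array([ 6.20290155e+01,  7.51597479e+00,  8.53326360e+01, -1.04476245e-03,
        8.72609120e+01, -4.89325515e+00]), 'qd': array([-0.01271   , -0.05476928, -0.02733987,  0.04228366, -0.0020294 ,
        0.00220896]), 'joint_efforts': array([-3.60949034e-04, -5.69397998e+01, -5.00548089e+01, -2.00778109e-04,
        1.52231025e-02,  4.68392693e-05]), 'tool_pos': array([234.9053736 , 551.48161018, 230.20322836]), 'tcp_rot': array([-1.79890787e+02, -8.30258231e-03,  1.56922314e+02]), 'ft_force': array([-0.3930269 ,  0.58923613,  0.03703469]), 'wrist_torque': array([-0.03503565,  0.00663359,  0.04555273]), 'grip_force': 0.0, 'finger_gap': 85.32921044932093} 18.700000000000003
scene [[494.2943527962284, 0.0, 274.841073355248], [0.0, 494.2943527962284, 209.89315548754598], [0.0, 0.0, 1.0]] [[0.892, 0.354, -0.283, 831.117], [0.453, -0.682, 0.574, -630.041], [0.01, -0.64, -0.768, 958.248], [0.0, 0.0, 0.0, 1.0]]
side [[457.25866773442954, 0.0, 285.5889567143203], [0.0, 457.25866773442954, 214.3780355697364], [0.0, 0.0, 1.0]] [[0.791, -0.338, 0.51, 63.46], [-0.611, -0.447, 0.653, -543.168], [0.007, -0.828, -0.56, 585.935], [0.0, 0.0, 0.0, 1.0]]
```

View pics/scene0.png

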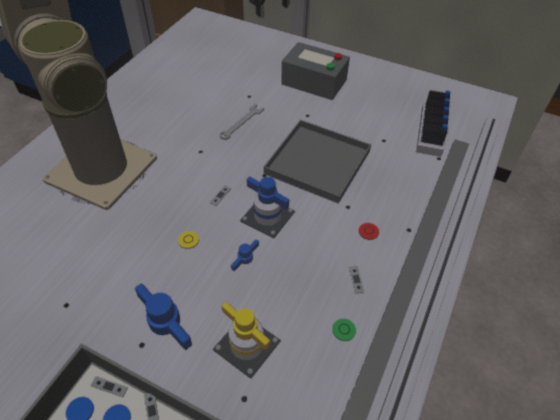

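View pics/side0.png

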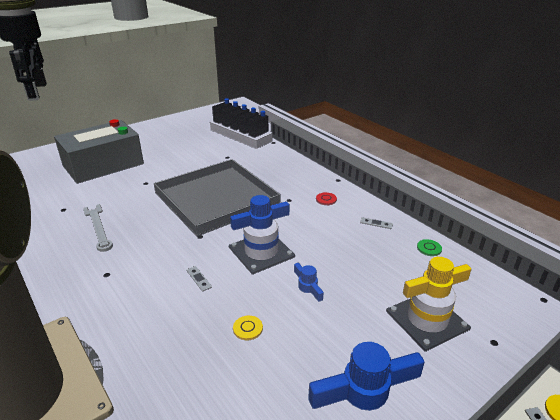

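The target is the middle-sized cap on the blue-banded canister, at scene (267,195) and side (260,213). The small decoy is at scene (245,253) and the large one at (162,312). The tray is at scene (318,160) and side (218,195), and yellow is at scene (245,330).

```bash
cat > h.py <<'E'
import numpy as np, cv2
def cloud(s):
    d=s["depth"];v,u=np.mgrid[:d.shape[0],:d.shape[1]]
    K=s["intrinsics"];p=np.stack([(u-K[0,2])/K[0,0]*d,(v-K[1,2])/K[1,1]*d,d],-1)
    E=s["extrinsics"];return p@E[:3,:3].T+E[:3,3]
def hsv(s,lo,hi): return cv2.inRange(cv2.cvtColor(s["frame"],cv2.COLOR_BGR2HSV),lo,hi)>0
E
python3 - <<'E'
from h import *
for n,(cx,cy) in(("scene",(267,193)),("side",(260,213))):
    s=dict(np.load(n+".npz"));P=cloud(s);ok=s["depth"]>0
    v,u=np.mgrid[:420,:560]
    for col,lo,hi,c in(("blue",(105,130,50),(128,255,255),(cx,cy)),("yel",(20,130,80),(35,255,255),(245,322) if n=="scene" else (438,277))):
        m=hsv(s,lo,hi)&ok&(abs(u-c[0])<40)&(abs(v-c[1])<40)
        q=P[m]; 
        t=q[(q[:,2]>122)&(q[:,2]<133)]
        (x,y),r=cv2.minEnclosingCircle(t[:,:2].astype(np.float32))
        w=q[(q[:,2]>96)&(q[:,2]<110)]
        w=w[(abs(w[:,2]-104)<4)]
        far=w[np.hypot(w[:,0]-x,w[:,1]-y)>28]
        dd=far[:,:2]-[x,y]; a=np.arctan2(dd[:,1],dd[:,0]); ang=np.degrees(np.angle(np.exp(2j*a).mean()))/2
        print(n,col,len(t),t.mean(0).round(1),(round(x,1),round(y,1),round(r,1)),np.percentile(q[:,2],98).round(1),"wing",len(far),round(ang,1),"sides",(far[dd@[np.cos(np.radians(ang)),np.sin(np.radians(ang))]>0].mean(0).round(1)),far[dd@[np.cos(np.radians(ang)),np.sin(np.radians(ang))]<0].mean(0).round(1))
    # tray: grey dark, z 0..30 
    c=(318,160) if n=="scene" else (218,195)
    R=ok&(abs(u-c[0])<75)&(abs(v-c[1])<60)&(P[...,2]>23)&(P[...,2]<33)&(cv2.cvtColor(s["frame"],cv2.COLOR_BGR2GRAY)<130)&~hsv(s,(105,130,50),(128,255,255))
    k,L,st,_=cv2.connectedComponentsWithStats(R.astype(np.uint8))
    R=L==1+np.argmax(st[1:,4]);q=P[R]
    print("tray",R.sum(),cv2.minAreaRect(q[:,:2].astype(np.float32)),q.mean(0))
E
```

```text
scene blue 139 [472.8  54.4 127.6] (471.3, 55.8, 18.2) 130.5 wing 107 -11.6 sides [514.2  45.6 105.1] [429.8  62.5 104.9]
scene yel 277 [ 591.6 -265.9  127.4] (590.8, -264.3, 18.6) 130.1 wing 216 -15.9 sides [ 633.2 -277.2  105. ] [ 549.8 -253.7  104.9]
tray 632 ((504.2882385253906, 291.491943359375), (228.9237518310547, 221.2080841064453), 88.6608657836914) [504.48881796 283.47848285  27.60322042]
side blue 202 [470.1  56.7 126.9] (471.5, 58.7, 18.9) 128.4 wing 184 -10.9 sides [513.2  48.3 104.4] [427.2  65.2 104.2]
side yel 328 [ 588.2 -263.3  126.6] (589.5, -262.6, 19.3) 127.9 wing 283 -16.2 sides [ 631.3 -276.1  104.2] [ 546.4 -251.2  104.1]
tray 705 ((505.00213623046875, 292.9565734863281), (224.50608825683594, 222.7001190185547), 88.80433654785156) [493.78627665 288.10447253  27.01882943]
```

Request:
apply_moves(series="-0.0857 -0.0754 0 0 -1;-0.0857 -0.0754 0 0 -1;-0.0857 -0.0754 0 0 -1;-0.0857 -0.0754 0 0 -1;-0.0857 -0.0754 0 0 -1", squeeze=50)

```text
time: 0.52
tool_pos: [309.2, 396.0, 230.7]
tcp_rot: [-180.0, -0.0, 157.0]
ft_force: [0.3, 0.4, 0.1]
finger_gap: 85.8
grip_force: 0.0
```

Request:
apply_moves(series="-0.0857 -0.0754 0 0 -1;-0.0857 -0.0754 0 0 -1;-0.0857 -0.0754 0 0 -1;-0.0857 -0.0754 0 0 -1;-0.0857 -0.0754 0 0 -1")

```text
time: 0.93
tool_pos: [383.2, 241.5, 231.0]
tcp_rot: [-180.0, -0.0, 156.9]
ft_force: [0.3, 0.4, -0.1]
finger_gap: 85.4
grip_force: 0.0
```

Request:
apply_moves(series="-0.0857 -0.0754 0 0 -1;-0.0857 -0.0754 0 0 -1;-0.0857 -0.0754 0 0 -1;-0.0857 -0.0754 0 0 -1;-0.0857 -0.0754 0 0 -1")

```text
time: 1.35
tool_pos: [457.1, 87.0, 231.0]
tcp_rot: [-180.0, -0.0, 156.9]
ft_force: [0.5, 0.7, -0.0]
finger_gap: 85.4
grip_force: 0.0
```

Request:
apply_moves(series="-0.0857 -0.0754 0 0 -1;0 0 0 0.0612 -1;0 0 0 0.0612 -1;0 0 0 0.0612 -1;0 0 0 0.0612 -1")

```text
time: 1.77
tool_pos: [471.5, 57.3, 230.7]
tcp_rot: [-180.0, -0.0, 128.5]
ft_force: [-0.2, -0.1, -0.2]
finger_gap: 85.5
grip_force: 0.0
```

Request:
apply_moves(series="0 0 0 0.0612 -1;0 0 0 0.0612 -1;0 0 0 0.0612 -1;0 0 0 0.0612 -1;0 0 0 0.0612 -1")

```text
time: 2.18
tool_pos: [471.4, 57.8, 230.8]
tcp_rot: [-180.0, -0.0, 93.5]
ft_force: [-0.0, 0.0, -0.9]
finger_gap: 85.3
grip_force: 0.0
```

Request:
apply_moves(series="0 0 0 0.0612 -1;0 0 0 0.0612 -1;0 0 0 0.0612 -1;0 0 0 0.0612 -1;0 0 0 0.0612 -1")

```text
time: 2.6
tool_pos: [471.4, 57.8, 230.9]
tcp_rot: [-180.0, 0.0, 58.4]
ft_force: [-0.6, -0.2, 0.1]
finger_gap: 85.6
grip_force: 0.0
```

Request:
apply_moves(series="0 0 0 0.0612 -1;0 0 0 0.0612 -1;0 0 0 0.0612 -1;0 0 0 0.0612 -1;0 0 0 0.0612 -1")

```text
time: 3.02
tool_pos: [471.4, 57.8, 230.8]
tcp_rot: [-180.0, 0.0, 23.3]
ft_force: [-0.6, 0.5, 0.2]
finger_gap: 85.3
grip_force: 0.0
```

Request:
apply_moves(series="0 0 0 0.0612 -1;0 0 0 0.0612 -1;0 0 0 0.0612 -1;0 0 0 0.0612 -1;0 0 0 0.0612 -1")

```text
time: 3.43
tool_pos: [471.4, 57.8, 230.8]
tcp_rot: [180.0, 0.0, -11.7]
ft_force: [-0.2, 0.6, 0.6]
finger_gap: 85.3
grip_force: 0.0
```

Request:
apply_moves(series="0 0 0 0 -1;0 0 0 0 -1")

```text
time: 3.6
tool_pos: [471.5, 57.8, 231.0]
tcp_rot: [180.0, 0.0, -11.2]
ft_force: [1.2, -0.1, 0.4]
finger_gap: 85.3
grip_force: 0.0
```

Check the alignment with the wrist camera.

```bash
python3 - <<'E'
from bench import *
from h import *
q=sense();s=snapshot("wrist");print(q["tool_pos"],q["joint_pos"].round(1))
from scipy.spatial.transform import Rotation as R
T=np.eye(4);T[:3,:3]=R.from_euler('xyz',q["tcp_rot"],degrees=True).as_matrix();T[:3,3]=q["tool_pos"]
s["extrinsics"]=T@s["tool_from_camera"];P=cloud(s)
m=hsv(s,(105,130,50),(128,255,255))&(s["depth"]>0)
p=P[m]
t=p[(p[:,2]>124)&(p[:,2]<131)];print(len(t),t.mean(0),cv2.minEnclosingCircle(t[:,:2].astype(np.float32)))
w=p[abs(p[:,2]-105)<3];w=w[np.hypot(*(w[:,:2]-[471,57]).T)<66];print(len(w),cv2.minAreaRect(w[:,:2].astype(np.float32)))
cv2.imwrite("pics/wrist1.png",s["frame"])
E
```

```text
[471.51132715  57.77798428 230.95740644] [  0.8 -12.2 104.4   0.   87.8 102. ]
1597 [473.39511154  57.90277984 127.3830544 ] ((472.7069396972656, 58.19511032104492), 18.984107971191406)
1284 ((473.84210205078125, 60.70105743408203), (37.34392547607422, 117.60013580322266), 68.88729858398438)
```

View pics/wrist1.png

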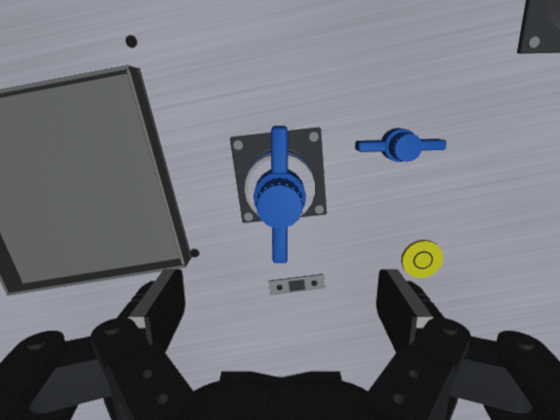

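The cap sits at wrist (280,195) with its wings along tool x. The fingers straddle it, so I'll descend and close.

Request:
apply_moves(series="0.0025 0 0.09 0 -1;0 0 0.09 0 -1;0 0 0.09 0 -1;0 0 0.08 0 -1;0 0 0.05 0 -1", squeeze=40)

```text
time: 4.07
tool_pos: [470.8, 57.6, 108.3]
tcp_rot: [180.0, 0.2, -11.2]
ft_force: [-0.7, 0.2, 0.3]
finger_gap: 85.5
grip_force: 0.0
```

Request:
apply_moves(series="0 0 0.03 0 -1;0 0 0 0 -1;0 0 0 0 1;0 0 0 0 1;0 0 0 0 1")

```text
time: 4.48
tool_pos: [473.7, 57.7, 103.9]
tcp_rot: [-180.0, -0.1, -11.4]
ft_force: [0.1, 0.1, -0.1]
finger_gap: 51.6
grip_force: 0.0
```

Request:
apply_moves(series="0 0 0 0 1;0 0 0 0 1;0 0 0 0 1")

```text
time: 4.73
tool_pos: [473.4, 57.6, 103.6]
tcp_rot: [-180.0, -0.1, -11.4]
ft_force: [-0.2, -0.2, 6.6]
finger_gap: 34.8
grip_force: 40.8
```

Request:
apply_moves(series="0 0 -0.0004 -0.06 1;0 0 -0.0004 -0.06 1;0 0 -0.0004 -0.06 1;0 0 -0.0004 -0.06 1;0 0 -0.0004 -0.06 1")

```text
time: 5.15
tool_pos: [473.6, 57.6, 104.2]
tcp_rot: [179.9, -0.1, 23.3]
ft_force: [1.0, -0.5, 5.1]
finger_gap: 35.1
grip_force: 40.8
```

Request:
apply_moves(series="0 0 -0.0004 -0.06 1;0 0 -0.0004 -0.06 1;0 0 -0.0004 -0.06 1;0 0 -0.0004 -0.06 1;0 0 -0.0004 -0.06 1")

```text
time: 5.57
tool_pos: [473.6, 57.7, 104.8]
tcp_rot: [179.9, -0.1, 57.7]
ft_force: [0.4, -0.3, 4.8]
finger_gap: 34.8
grip_force: 40.7
```

Turning smoothly at low force, so I'll continue.

Request:
apply_moves(series="0 0 -0.0004 -0.06 1;0 0 -0.0004 -0.06 1;0 0 -0.0004 -0.06 1;0 0 -0.0004 -0.06 1;0 0 -0.0004 -0.06 1")

```text
time: 5.98
tool_pos: [473.7, 57.8, 105.4]
tcp_rot: [179.8, -0.0, 92.1]
ft_force: [0.8, 1.2, 4.0]
finger_gap: 35.1
grip_force: 40.7
```

Request:
apply_moves(series="0 0 -0.0004 -0.06 1;0 0 -0.0004 -0.06 1;0 0 -0.0004 -0.06 1;0 0 -0.0004 -0.06 1;0 0 -0.0004 -0.06 1")

```text
time: 6.4
tool_pos: [473.5, 57.9, 105.9]
tcp_rot: [179.9, 0.1, 126.5]
ft_force: [0.3, 0.4, 4.0]
finger_gap: 34.9
grip_force: 40.7
```

Request:
apply_moves(series="0 0 -0.0004 -0.06 1;0 0 -0.0004 -0.06 1;0 0 -0.0004 -0.06 1;0 0 -0.0004 -0.06 1;0 0 -0.0004 -0.06 1")

```text
time: 6.82
tool_pos: [473.4, 57.9, 106.5]
tcp_rot: [179.9, 0.1, 160.8]
ft_force: [-0.1, 0.7, 5.8]
finger_gap: 35.5
grip_force: 40.8
```

Request:
apply_moves(series="0 0 -0.0004 -0.06 1;0 0 -0.0004 -0.06 1;0 0 -0.0004 -0.06 1;0 0 -0.0004 -0.06 1;0 0 -0.0004 -0.06 1")

```text
time: 7.23
tool_pos: [473.3, 57.8, 107.1]
tcp_rot: [-180.0, 0.1, -164.8]
ft_force: [-0.2, 0.6, 5.7]
finger_gap: 35.2
grip_force: 40.8
```

Request:
apply_moves(series="0 0 -0.0004 -0.06 1;0 0 -0.0004 -0.06 1;0 0 -0.0004 -0.06 1;0 0 -0.0004 -0.06 1;0 0 -0.0004 -0.06 1")

```text
time: 7.65
tool_pos: [473.3, 57.7, 107.6]
tcp_rot: [-179.9, 0.1, -130.4]
ft_force: [-0.7, 0.4, 4.4]
finger_gap: 35.0
grip_force: 40.8
```

Request:
apply_moves(series="0 0 0 0 1;0 0 0 0 1;0 0 0 0 -1;0 0 0 0 -1;0 0 0 0 -1")

```text
time: 8.07
tool_pos: [472.2, 57.6, 106.2]
tcp_rot: [180.0, -0.0, -130.8]
ft_force: [-0.4, -0.7, -0.9]
finger_gap: 70.1
grip_force: 0.0
```

Request:
apply_moves(series="0 0 0 0 -1;0 0 0 0 -1;0 0 0 0 -1;0 0 0 0 -1;0 0 0 0 -1")

```text
time: 8.48
tool_pos: [472.4, 57.6, 106.4]
tcp_rot: [180.0, -0.0, -130.8]
ft_force: [-0.4, -0.5, -0.5]
finger_gap: 85.4
grip_force: 0.0
```

```bash
python3 - <<'E'
from bench import *
from h import *
import cv2
print(sense()["joint_pos"].round(1))
s=snapshot("side");cv2.imwrite("pics/side2.png",cv2.resize(s["frame"][130:300,160:400],None,fx=2.5,fy=2.5))
E
```

```text
[   0.8   -6.4  112.6   -0.    73.8 -138.5]
```

View pics/side2.png

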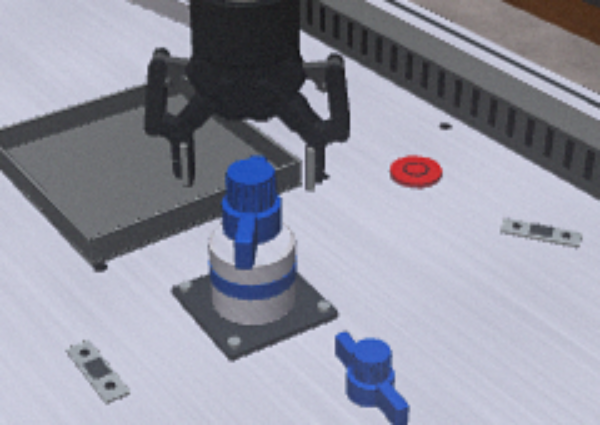

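The cap, at crop (250,200), has turned with the gripper, and the fingers are open and clear of the wings. Next is a half turn back and a regrip.

Request:
apply_moves(series="0 0 0 0.0604 -1;0 0 0 0.0604 -1;0 0 0 0.0604 -1;0 0 0 0.0604 -1;0 0 0 0.0604 -1")

```text
time: 8.95
tool_pos: [472.5, 57.7, 106.5]
tcp_rot: [180.0, 0.0, -165.7]
ft_force: [0.2, -0.6, -0.2]
finger_gap: 85.2
grip_force: 0.0
```

Request:
apply_moves(series="0 0 0 0.0604 -1;0 0 0 0.0604 -1;0 0 0 0.0604 -1;0 0 0 0.0604 -1;0 0 0 0.0604 -1")

```text
time: 9.37
tool_pos: [472.5, 57.7, 106.5]
tcp_rot: [180.0, 0.0, 159.7]
ft_force: [0.0, 0.6, 0.1]
finger_gap: 85.7
grip_force: 0.0
```

Request:
apply_moves(series="0 0 0 0.0604 -1;0 0 0 0.0604 -1;0 0 0 0.0604 -1;0 0 0 0.0604 -1;0 0 0 0.0604 -1")

```text
time: 9.78
tool_pos: [472.5, 57.6, 106.5]
tcp_rot: [180.0, 0.0, 125.1]
ft_force: [1.3, -0.4, 0.1]
finger_gap: 85.3
grip_force: 0.0
```

Request:
apply_moves(series="0 0 0 0.0604 -1;0 0 0 0.0604 -1;0 0 0 0.0604 -1;0 0 0 0.0604 -1;0 0 0 0.0604 -1")

```text
time: 10.2
tool_pos: [472.5, 57.7, 106.5]
tcp_rot: [-180.0, -0.0, 90.5]
ft_force: [-1.2, -0.1, 0.1]
finger_gap: 85.6
grip_force: 0.0
```

Request:
apply_moves(series="0 0 0 0.0604 -1;0 0 0 0.0604 -1;0 0 0 0.0604 -1;0 0 0 0.0604 -1;0 0 0 0.0604 -1")

```text
time: 10.62
tool_pos: [472.5, 57.6, 106.5]
tcp_rot: [180.0, 0.0, 55.9]
ft_force: [-0.5, 0.7, 0.4]
finger_gap: 85.0
grip_force: 0.0
```

Request:
apply_moves(series="0 0 0 0.0604 -1;0 0 0 0 -1;0 0 0 0 1;0 0 0 0 1;0 0 0 0 1")

```text
time: 11.03
tool_pos: [472.5, 57.7, 106.5]
tcp_rot: [180.0, -0.0, 49.5]
ft_force: [0.1, 0.5, 0.5]
finger_gap: 51.7
grip_force: 0.0
```

Request:
apply_moves(series="0 0 0 0 1;0 0 0 0 1;0 0 0 0 1;0 0 0 0 1")

```text
time: 11.37
tool_pos: [472.6, 57.6, 106.6]
tcp_rot: [180.0, -0.0, 49.3]
ft_force: [0.1, -0.1, 0.8]
finger_gap: 34.8
grip_force: 42.0
```

Request:
apply_moves(series="0 0 -0.0004 -0.0604 1;0 0 -0.0004 -0.0604 1;0 0 -0.0004 -0.0604 1;0 0 -0.0004 -0.0604 1;0 0 -0.0004 -0.0604 1")

```text
time: 11.78
tool_pos: [472.5, 57.6, 107.2]
tcp_rot: [180.0, 0.0, 84.3]
ft_force: [-0.1, -0.9, 1.0]
finger_gap: 35.2
grip_force: 42.0
```

Request:
apply_moves(series="0 0 -0.0004 -0.0604 1;0 0 -0.0004 -0.0604 1;0 0 -0.0004 -0.0604 1;0 0 -0.0004 -0.0604 1;0 0 -0.0004 -0.0604 1")

```text
time: 12.2
tool_pos: [472.6, 57.6, 107.8]
tcp_rot: [180.0, 0.0, 118.9]
ft_force: [0.9, -0.5, 1.3]
finger_gap: 35.2
grip_force: 41.9
```

Request:
apply_moves(series="0 0 -0.0004 -0.0604 1;0 0 -0.0004 -0.0604 1;0 0 -0.0004 -0.0604 1;0 0 -0.0004 -0.0604 1;0 0 -0.0004 -0.0604 1")

```text
time: 12.62
tool_pos: [472.8, 57.6, 108.4]
tcp_rot: [180.0, 0.0, 153.5]
ft_force: [1.0, -0.3, -0.0]
finger_gap: 35.1
grip_force: 41.8
```

Request:
apply_moves(series="0 0 -0.0004 -0.0604 1;0 0 -0.0004 -0.0604 1;0 0 -0.0004 -0.0604 1;0 0 -0.0004 -0.0604 1;0 0 -0.0004 -0.0604 1")

```text
time: 13.03
tool_pos: [472.9, 57.7, 109.0]
tcp_rot: [180.0, 0.1, -171.9]
ft_force: [1.7, 0.9, -1.0]
finger_gap: 35.1
grip_force: 41.8
```

Request:
apply_moves(series="0 0 -0.0004 -0.0604 1;0 0 -0.0004 -0.0604 1;0 0 -0.0004 -0.0604 1;0 0 -0.0004 -0.0604 1;0 0 -0.0004 -0.0604 1")

```text
time: 13.45
tool_pos: [473.0, 57.8, 109.6]
tcp_rot: [-180.0, 0.1, -137.3]
ft_force: [2.2, 0.7, 0.2]
finger_gap: 35.2
grip_force: 41.8
```

Request:
apply_moves(series="0 0 -0.0004 -0.0604 1;0 0 0 0 1;0 0 0 0 -1;0 0 0 0 -1;0 0 0 0 -1")

```text
time: 13.87
tool_pos: [472.2, 57.6, 109.5]
tcp_rot: [180.0, -0.0, -130.9]
ft_force: [-0.1, -0.1, 0.8]
finger_gap: 70.1
grip_force: 0.0
```

Request:
apply_moves(series="0 0 0 0 -1;0 0 0 0 -1;0 0 0 0 -1;0 0 0 0 -1")

```text
time: 14.2
tool_pos: [472.4, 57.6, 109.6]
tcp_rot: [180.0, -0.0, -130.8]
ft_force: [0.9, -0.1, 0.2]
finger_gap: 85.7
grip_force: 0.0
```

Request:
apply_moves(series="0 0 0 0.0604 -1;0 0 0 0.0604 -1;0 0 0 0.0604 -1;0 0 0 0.0604 -1;0 0 0 0.0604 -1")

```text
time: 14.62
tool_pos: [472.5, 57.6, 109.6]
tcp_rot: [180.0, -0.0, -165.7]
ft_force: [-0.4, -0.0, 0.6]
finger_gap: 85.3
grip_force: 0.0
```

Request:
apply_moves(series="0 0 0 0.0604 -1;0 0 0 0.0604 -1;0 0 0 0.0604 -1;0 0 0 0.0604 -1;0 0 0 0.0604 -1")

```text
time: 15.03
tool_pos: [472.5, 57.6, 109.6]
tcp_rot: [-180.0, 0.0, 159.7]
ft_force: [-0.2, -0.3, -0.4]
finger_gap: 85.3
grip_force: 0.0
```

Request:
apply_moves(series="0 0 0 0.0604 -1;0 0 0 0.0604 -1;0 0 0 0.0604 -1;0 0 0 0.0604 -1;0 0 0 0.0604 -1")

```text
time: 15.45
tool_pos: [472.5, 57.6, 109.6]
tcp_rot: [-180.0, 0.0, 125.1]
ft_force: [0.2, 0.5, -0.3]
finger_gap: 85.4
grip_force: 0.0
```

Request:
apply_moves(series="0 0 0 0.0604 -1;0 0 0 0.0604 -1;0 0 0 0.0604 -1;0 0 0 0.0604 -1;0 0 0 0.0604 -1")

```text
time: 15.87
tool_pos: [472.5, 57.7, 109.6]
tcp_rot: [-180.0, 0.0, 90.5]
ft_force: [0.4, -0.1, 0.4]
finger_gap: 85.9
grip_force: 0.0
```

Request:
apply_moves(series="0 0 0 0.0604 -1;0 0 0 0.0604 -1;0 0 0 0.0604 -1;0 0 0 0.0604 -1;0 0 0 0.0604 -1")

```text
time: 16.28
tool_pos: [472.4, 57.6, 109.6]
tcp_rot: [-180.0, 0.0, 55.9]
ft_force: [0.3, 0.7, -1.1]
finger_gap: 85.6
grip_force: 0.0
```

Request:
apply_moves(series="0 0 0 0.0604 -1;0 0 0 0 -1;0 0 0 0 1;0 0 0 0 1;0 0 0 0 1")

```text
time: 16.7
tool_pos: [472.5, 57.6, 109.6]
tcp_rot: [-180.0, 0.0, 49.5]
ft_force: [0.1, -0.7, 0.5]
finger_gap: 51.7
grip_force: 0.0
```

Request:
apply_moves(series="0 0 0 0 1;0 0 0 0 1;0 0 0 0 1;0 0 0 0 1")

```text
time: 17.03
tool_pos: [472.6, 57.6, 109.8]
tcp_rot: [180.0, -0.0, 49.3]
ft_force: [0.5, 0.3, 1.2]
finger_gap: 34.9
grip_force: 40.8
```

Request:
apply_moves(series="0 0 -0.0004 -0.0604 1;0 0 -0.0004 -0.0604 1;0 0 -0.0004 -0.0604 1;0 0 -0.0004 -0.0604 1;0 0 -0.0004 -0.0604 1")

```text
time: 17.45
tool_pos: [472.6, 57.6, 110.4]
tcp_rot: [180.0, -0.0, 84.3]
ft_force: [0.2, 0.6, 1.0]
finger_gap: 35.2
grip_force: 40.8
```

Request:
apply_moves(series="0 0 -0.0004 -0.0604 1;0 0 -0.0004 -0.0604 1;0 0 -0.0004 -0.0604 1;0 0 -0.0004 -0.0604 1;0 0 -0.0004 -0.0604 1")

```text
time: 17.87
tool_pos: [472.6, 57.7, 110.9]
tcp_rot: [180.0, 0.0, 118.9]
ft_force: [-0.0, 0.6, 1.7]
finger_gap: 35.2
grip_force: 40.8
```

Request:
apply_moves(series="0 0 -0.0004 -0.0604 1;0 0 -0.0004 -0.0604 1;0 0 -0.0004 -0.0604 1;0 0 -0.0004 -0.0604 1;0 0 -0.0004 -0.0604 1")

```text
time: 18.28
tool_pos: [472.6, 57.6, 111.5]
tcp_rot: [180.0, 0.0, 153.5]
ft_force: [0.0, 0.0, 1.4]
finger_gap: 34.8
grip_force: 40.8
```

Request:
apply_moves(series="0 0 -0.0004 -0.0604 1;0 0 -0.0004 -0.0604 1;0 0 -0.0004 -0.0604 1;0 0 -0.0004 -0.0604 1;0 0 -0.0004 -0.0604 1")

```text
time: 18.7
tool_pos: [472.7, 57.6, 112.1]
tcp_rot: [-180.0, 0.0, -171.9]
ft_force: [0.6, 0.0, 0.5]
finger_gap: 34.8
grip_force: 40.8
```

Request:
apply_moves(series="0 0 -0.0004 -0.0604 1;0 0 -0.0004 -0.0604 1;0 0 -0.0004 -0.0604 1;0 0 -0.0004 -0.0604 1;0 0 -0.0004 -0.0604 1")

```text
time: 19.12
tool_pos: [472.6, 57.6, 112.7]
tcp_rot: [-180.0, 0.0, -137.3]
ft_force: [0.7, -0.2, 0.4]
finger_gap: 34.8
grip_force: 40.8
```

Request:
apply_moves(series="0 0 -0.0004 -0.0604 1;0 0 0 0 1;0 0 0 0 -1;0 0 0 0 -1;0 0 0 0 -1")

```text
time: 19.53
tool_pos: [472.3, 57.6, 112.6]
tcp_rot: [180.0, -0.0, -130.9]
ft_force: [-0.4, 0.4, 0.0]
finger_gap: 70.0
grip_force: 0.0
```

Request:
apply_moves(series="0 0 0 0 -1;0 0 0 0 -1;0 0 0 0 -1;0 0 0 0 -1")

```text
time: 19.87
tool_pos: [472.4, 57.6, 112.7]
tcp_rot: [180.0, -0.0, -130.8]
ft_force: [0.4, -0.7, 0.9]
finger_gap: 85.4
grip_force: 0.0
```

```bash
python3 - <<'E'
from bench import *
from h import *
import cv2
s=snapshot("side");cv2.imwrite("pics/side3.png",cv2.resize(s["frame"][130:300,160:400],None,fx=2.5,fy=2.5))
E
```

```text
(no output)
```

View pics/side3.png

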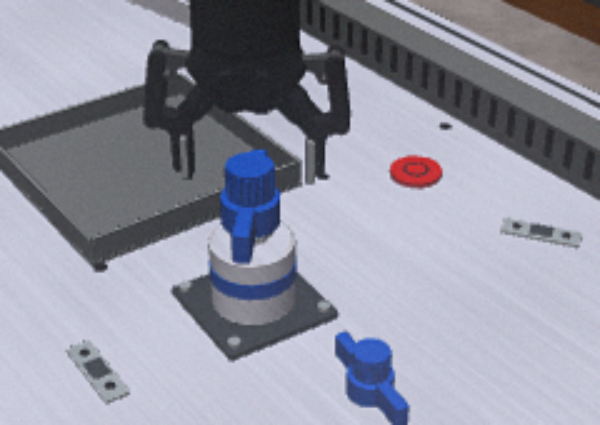

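The cap, at crop (250,195), sits visibly higher and keeps its wing alignment. One more return and half turn.

Request:
apply_moves(series="0 0 0 0.0604 -1;0 0 0 0.0604 -1;0 0 0 0.0604 -1;0 0 0 0.0604 -1;0 0 0 0.0604 -1")

```text
time: 20.33
tool_pos: [472.5, 57.6, 112.7]
tcp_rot: [-180.0, -0.0, -165.7]
ft_force: [-0.4, -0.1, -0.9]
finger_gap: 85.2
grip_force: 0.0
```

Request:
apply_moves(series="0 0 0 0.0604 -1;0 0 0 0.0604 -1;0 0 0 0.0604 -1;0 0 0 0.0604 -1;0 0 0 0.0604 -1")

```text
time: 20.75
tool_pos: [472.5, 57.6, 112.8]
tcp_rot: [180.0, 0.0, 159.7]
ft_force: [0.3, -0.4, -1.1]
finger_gap: 85.2
grip_force: 0.0
```

Request:
apply_moves(series="0 0 0 0.0604 -1;0 0 0 0.0604 -1;0 0 0 0.0604 -1;0 0 0 0.0604 -1;0 0 0 0.0604 -1")

```text
time: 21.17
tool_pos: [472.5, 57.6, 112.7]
tcp_rot: [-180.0, -0.0, 125.1]
ft_force: [-0.2, -0.4, -0.1]
finger_gap: 85.7
grip_force: 0.0
```

Request:
apply_moves(series="0 0 0 0.0604 -1;0 0 0 0.0604 -1;0 0 0 0.0604 -1;0 0 0 0.0604 -1;0 0 0 0.0604 -1")

```text
time: 21.58
tool_pos: [472.5, 57.6, 112.7]
tcp_rot: [-180.0, 0.0, 90.5]
ft_force: [0.1, -0.3, 0.2]
finger_gap: 85.4
grip_force: 0.0
```

Request:
apply_moves(series="0 0 0 0.0604 -1;0 0 0 0.0604 -1;0 0 0 0.0604 -1;0 0 0 0.0604 -1;0 0 0 0.0604 -1")

```text
time: 22.0
tool_pos: [472.5, 57.6, 112.7]
tcp_rot: [-180.0, 0.0, 55.9]
ft_force: [-0.2, -0.8, 0.4]
finger_gap: 85.9
grip_force: 0.0
```

Request:
apply_moves(series="0 0 0 0.0604 -1;0 0 0 0 -1;0 0 0 0 1;0 0 0 0 1;0 0 0 0 1")

```text
time: 22.42
tool_pos: [472.5, 57.7, 112.7]
tcp_rot: [-180.0, 0.0, 49.5]
ft_force: [0.1, -0.2, -0.2]
finger_gap: 51.0
grip_force: 0.0
```

Request:
apply_moves(series="0 0 0 0 1;0 0 0 0 1;0 0 0 0 1;0 0 0 0 1")

```text
time: 22.75
tool_pos: [472.6, 57.6, 112.9]
tcp_rot: [180.0, -0.0, 49.3]
ft_force: [0.5, 0.6, 2.0]
finger_gap: 34.9
grip_force: 40.4
```

Request:
apply_moves(series="0 0 -0.0004 -0.0604 1;0 0 -0.0004 -0.0604 1;0 0 -0.0004 -0.0604 1;0 0 -0.0004 -0.0604 1;0 0 -0.0004 -0.0604 1")

```text
time: 23.17
tool_pos: [472.7, 57.7, 113.5]
tcp_rot: [180.0, -0.0, 84.3]
ft_force: [-0.1, -0.6, -0.4]
finger_gap: 35.1
grip_force: 40.4
```

Request:
apply_moves(series="0 0 -0.0004 -0.0604 1;0 0 -0.0004 -0.0604 1;0 0 -0.0004 -0.0604 1;0 0 -0.0004 -0.0604 1;0 0 -0.0004 -0.0604 1")

```text
time: 23.58
tool_pos: [472.6, 57.7, 114.1]
tcp_rot: [180.0, 0.0, 118.9]
ft_force: [0.2, -0.5, 1.4]
finger_gap: 35.4
grip_force: 40.4
```

Request:
apply_moves(series="0 0 -0.0004 -0.0604 1;0 0 -0.0004 -0.0604 1;0 0 -0.0004 -0.0604 1;0 0 -0.0004 -0.0604 1;0 0 -0.0004 -0.0604 1")

```text
time: 24.0
tool_pos: [472.6, 57.6, 114.7]
tcp_rot: [180.0, 0.0, 153.5]
ft_force: [-0.2, -1.0, 1.9]
finger_gap: 35.2
grip_force: 40.4
```

Request:
apply_moves(series="0 0 -0.0004 -0.0604 1;0 0 -0.0004 -0.0604 1;0 0 -0.0004 -0.0604 1;0 0 -0.0004 -0.0604 1;0 0 -0.0004 -0.0604 1")

```text
time: 24.42
tool_pos: [472.6, 57.6, 115.2]
tcp_rot: [-180.0, 0.0, -171.9]
ft_force: [-0.1, -0.6, -0.0]
finger_gap: 35.6
grip_force: 40.4
```

Request:
apply_moves(series="0 0 -0.0004 -0.0604 1;0 0 -0.0004 -0.0604 1;0 0 -0.0004 -0.0604 1;0 0 -0.0004 -0.0604 1;0 0 -0.0004 -0.0604 1")

```text
time: 24.83
tool_pos: [472.7, 57.6, 115.9]
tcp_rot: [-180.0, 0.0, -137.3]
ft_force: [-0.1, 0.2, 0.3]
finger_gap: 35.1
grip_force: 40.4
```

Request:
apply_moves(series="0 0 -0.003 0 1;0 0 -0.003 0 1;0 0 -0.004 0 1;0 0 0 0 1")

```text
time: 25.17
tool_pos: [472.5, 57.6, 118.9]
tcp_rot: [180.0, -0.0, -137.8]
ft_force: [-0.6, 0.3, -1.0]
finger_gap: 34.9
grip_force: 40.2
```

It has let go: the load is about 1 N, just the cap's weight. Lift clear.

Request:
apply_moves(series="0 0 -0.02 0 1;0 0 -0.03 0 1;0 0 -0.03 0 1;0 0 -0.03 0 1;0 0 -0.03 0 1")

```text
time: 25.58
tool_pos: [472.7, 57.6, 162.2]
tcp_rot: [-180.0, 0.0, -137.7]
ft_force: [0.4, -0.7, -0.8]
finger_gap: 34.7
grip_force: 40.2
```

Request:
apply_moves(series="0 0 -0.03 0 1;0 0 -0.03 0 1;0 0 -0.02 0 1;0 0 0 0 1;0 0 0 0 1")

```text
time: 26.0
tool_pos: [472.7, 57.6, 185.1]
tcp_rot: [-180.0, 0.0, -137.7]
ft_force: [-0.6, 0.2, -1.0]
finger_gap: 35.2
grip_force: 40.2
```

```bash
python3 - <<'E'
from bench import *
from h import *
import cv2
q=sense();print(q["tool_pos"],q["tcp_rot"])
s=snapshot("side");cv2.imwrite("pics/side4.png",cv2.resize(s["frame"][100:300,140:400],None,fx=2.5,fy=2.5))
P=cloud(s);m=hsv(s,(105,130,50),(128,255,255))&(s["depth"]>0)
p=P[m];p=p[(np.hypot(*(p[:,:2]-[472,57]).T)<70)&(p[:,2]>100)];print(len(p),np.percentile(p[:,2],[1,5,50,95,99]))
yaw=np.radians(q["tcp_rot"][2]);d=np.array([504.8,292.2])-q["tool_pos"][:2]
print("tool x,y mm",d@[np.cos(yaw),np.sin(yaw)],d@[np.sin(yaw),-np.cos(yaw)])
E
```

```text
[472.72134213  57.64361862 185.10712033] [-1.79970597e+02  3.12736813e-02 -1.37668801e+02]
760 [161.06527685 165.38845221 187.89328178 210.33446161 211.38768473]
tool x,y mm -181.6684371404425 151.79695413287916
```

View pics/side4.png

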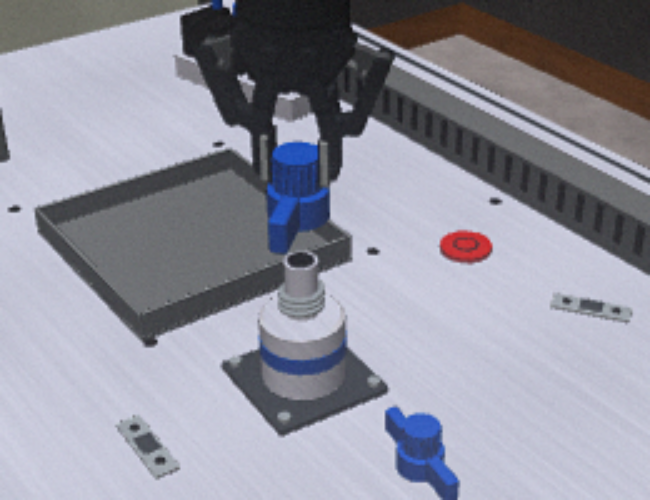

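The cap, at crop (297,185), is upright in the fingers and clear of the neck. Now carry it over the tray.

Request:
apply_moves(series="-0.0505 0.0422 0 0 1;-0.0505 0.0422 0 0 1;-0.0505 0.0422 0 0 1;-0.0505 0.0422 0 0 1;-0.0505 0.0422 0 0 1")

```text
time: 26.47
tool_pos: [485.4, 156.2, 183.7]
tcp_rot: [180.0, -0.1, -137.7]
ft_force: [-0.2, 0.0, -1.6]
finger_gap: 34.9
grip_force: 40.2
```

Request:
apply_moves(series="-0.0505 0.0422 0 0 1;-0.0505 0.0422 0 0 1;-0.0505 0.0422 0 0 1;-0.0505 0.0422 0 0 1;-0.0505 0.0422 0 0 1")

```text
time: 26.88
tool_pos: [498.7, 254.1, 183.6]
tcp_rot: [180.0, -0.1, -137.7]
ft_force: [0.8, 0.0, -0.2]
finger_gap: 35.1
grip_force: 40.2
```

Request:
apply_moves(series="-0.0505 0.0422 0 0 1;-0.0505 0.0422 0 0 1;0 0 0 0 1;0 0 0.05 0 1;0 0 0.05 0 1")

```text
time: 27.3
tool_pos: [504.9, 292.6, 154.6]
tcp_rot: [-180.0, 0.0, -137.6]
ft_force: [-0.2, 0.6, -1.4]
finger_gap: 35.1
grip_force: 40.2
```

Request:
apply_moves(series="0 0 0.06 0 1;0 0 0.06 0 1;0 0 0.06 0 1;0 0 0.06 0 1;0 0 0.06 0 1")

```text
time: 27.72
tool_pos: [503.9, 291.5, 63.0]
tcp_rot: [180.0, -0.1, -137.7]
ft_force: [-0.0, 0.1, -0.7]
finger_gap: 34.9
grip_force: 40.2
```

Request:
apply_moves(series="0 0 0.05 0 1;0 0 0.02 0 1;0 0 0 0 1;0 0 0 0 1")

```text
time: 28.05
tool_pos: [504.3, 292.0, 43.6]
tcp_rot: [180.0, -0.1, -137.7]
ft_force: [-0.5, -0.4, 0.4]
finger_gap: 34.9
grip_force: 40.2
```

Lower slowly to contact, expected at a TCP z of about 31.

Request:
apply_moves(series="0 0 0.008 0 1;0 0 0.008 0 1;0 0 0.008 0 1;0 0 0.006 0 1;0 0 0 0 1")

```text
time: 28.47
tool_pos: [504.4, 292.3, 34.5]
tcp_rot: [180.0, -0.0, -137.7]
ft_force: [-0.0, -0.6, -0.9]
finger_gap: 35.3
grip_force: 40.2
```

Request:
apply_moves(series="0 0 0.004 0 1;0 0 0 0 1")

```text
time: 28.63
tool_pos: [504.5, 292.4, 33.4]
tcp_rot: [180.0, -0.0, -137.7]
ft_force: [0.8, -0.3, -1.9]
finger_gap: 34.8
grip_force: 40.2
```

Request:
apply_moves(series="0 0 0.004 0 1;0 0 0 0 1")

```text
time: 28.8
tool_pos: [504.7, 292.5, 32.4]
tcp_rot: [-180.0, 0.0, -137.7]
ft_force: [-0.2, -0.1, -1.5]
finger_gap: 35.4
grip_force: 40.3
```

Request:
apply_moves(series="0 0 0.003 0 1;0 0 0 0 1")

```text
time: 28.97
tool_pos: [505.2, 292.6, 32.4]
tcp_rot: [-180.0, 0.1, -137.7]
ft_force: [-1.6, -0.9, 5.9]
finger_gap: 35.3
grip_force: 40.9
```

Contact on the floor at z = 32.4. Release and retreat straight up.

Request:
apply_moves(series="0 0 0 0 -1;0 0 0 0 -1;0 0 0 0 -1;0 0 0 0 -1;0 0 0 0 -1")

```text
time: 29.38
tool_pos: [504.5, 292.3, 31.3]
tcp_rot: [180.0, -0.0, -137.7]
ft_force: [0.1, 0.1, -0.3]
finger_gap: 85.3
grip_force: 0.0
```

Request:
apply_moves(series="0 0 0 0 -1;0 0 -0.03 0 -1;0 0 -0.06 0 -1;0 0 -0.1 0 -1;0 0 -0.1 0 -1")

```text
time: 29.8
tool_pos: [503.6, 291.9, 118.8]
tcp_rot: [180.0, -0.1, -137.7]
ft_force: [0.8, -0.1, 0.5]
finger_gap: 85.1
grip_force: 0.0
```

Request:
apply_moves(series="0 0 -0.1 0 -1;0 0 -0.1 0 -1;0 0 0 0 -1;0 0 0 0 -1;0 0 0 0 -1")

```text
time: 30.22
tool_pos: [504.5, 292.4, 178.6]
tcp_rot: [-180.0, 0.0, -137.7]
ft_force: [-0.6, 0.2, -0.6]
finger_gap: 85.2
grip_force: 0.0
```

```bash
python3 - <<'E'
from bench import *
from h import *
q=sense();print(q["tool_pos"],q["qd"].round(2),q["ft_force"])
for n in("side","scene"):
    s=snapshot(n);P=cloud(s);m=hsv(s,(105,130,50),(128,255,255))&(s["depth"]>0)
    p=P[m];p=p[(np.hypot(*(p[:,:2]-[505,292]).T)<90)&(p[:,2]<100)]
    t=p[p[:,2]>51]
    print(n,len(p),np.percentile(p[:,2],[1,99]),len(t),t.mean(0) if len(t) else 0)
    if n=="side":cv2.imwrite("pics/side5.png",cv2.resize(s["frame"][100:300,140:400],None,fx=2.5,fy=2.5))
    m=hsv(s,(20,130,80),(35,255,255))&(s["depth"]>0);p=P[m];t=p[(p[:,2]>122)&(p[:,2]<133)];print("yel",t.mean(0))
E
```

```text
[504.47534522 292.35589204 178.57733964] [-0.07  1.3   1.65  0.01 -0.09 -0.02] [-0.57942057  0.24929158 -0.64202047]
side 487 [ 7.24886507 59.05275166] 133 [500.7023731  289.83219408  56.26134408]
yel [ 588.29309353 -263.41970728  126.48632962]
scene 335 [16.93575787 61.19598013] 106 [504.146589   288.14995005  56.96371943]
yel [ 591.63468173 -265.72689335  127.39526921]
```

View pics/side5.png

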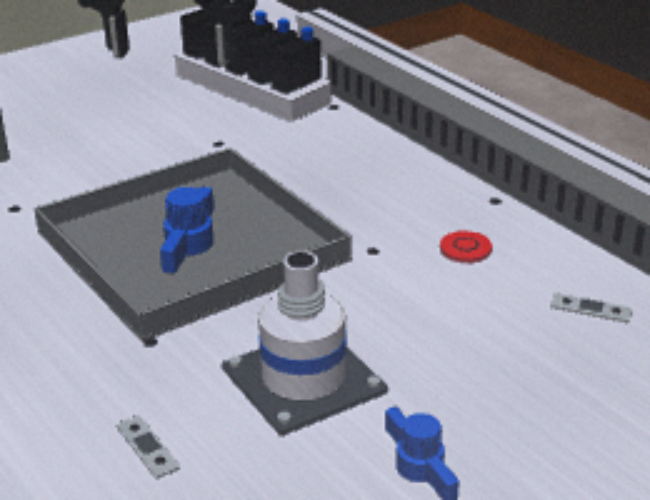

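The blue cap stands upright in the middle of the tray, at crop (188,225), with its top at z ≈ 56. The yellow cap has not moved.

```bash
python3 -c "from bench import *; print(hand_in())"
```

```text
the job is handed in; nothing more can be done
None
```

I unscrewed the blue cap and set it upright in the middle of the grey tray, left the yellow cap where it was, and handed the job in after about 30 s on the robot's clock; no verdict was returned.

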